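Load the sample carrier with the closed jars

TASK

Gather the four closed sample jars on the lab bench into the metal carrier, each standing upright in the socket made for it: the small, medium and large round jars in the small, medium and large round sockets, and the square bottle in the square socket. Set each one down gently, without dropping it or tipping it over, and leave the two open jars without caps standing where they are.

Things in the scene. Friction and masses are not known exactly. Their poses are not given: they have to be found in the camera images.
- jar_small: small closed sample jar: white plastic, round, 28 diameter, 70 high (mm) including its 14 mm ribbed screw cap (cap 3 mm narrower than the body; a solid flat top). Upright, loose. Origin: centre of its underside, z up. Grip it across the body; about 45 mm above its underside is a good height for the TCP.
- jar_medium: medium closed sample jar: white plastic, round, 42 diameter, 65 high (mm) including its 14 mm ribbed screw cap (cap 3 mm narrower than the body; a solid flat top). Upright, loose. Origin: centre of its underside, z up. Grip it across the body; about 45 mm above its underside is a good height for the TCP.
- jar_large: large closed sample jar: white plastic, round, 56 diameter, 80 high (mm) including its 14 mm ribbed screw cap (cap 3 mm narrower than the body; a solid flat top). Upright, loose. Origin: centre of its underside, z up. Grip it across the body; about 45 mm above its underside is a good height for the TCP.
- jar_square: square closed sample bottle: white plastic, body 44 x 44 mm in plan and 66 mm high, with a round ribbed 34 mm screw cap on top, 85 mm high over all. Upright, loose. Origin: centre of its underside, z up, x and y square to its flat sides. Grip it across two facing flat sides, about 45 mm above its underside.
- socket_small: small round socket, 44 mm inside diameter, for the small closed jar. Grey, fixed in the 205 mm square metal carrier, a tray fixed to the bench with walls 20 mm high; the four sockets stand 95 mm apart in a square, in any arrangement. Origin: centre of its underside, z up, x and y along the carrier's walls; a jar stands 3 mm above the origin. Rim 12 mm high, 3 mm thick.
- socket_medium: medium round socket, 58 mm inside diameter, for the medium closed jar. Grey, fixed in the 205 mm square metal carrier, a tray fixed to the bench with walls 20 mm high; the four sockets stand 95 mm apart in a square, in any arrangement. Origin: centre of its underside, z up, x and y along the carrier's walls; a jar stands 3 mm above the origin. Rim 12 mm high, 3 mm thick.
- socket_large: large round socket, 72 mm inside diameter, for the large closed jar. Grey, fixed in the 205 mm square metal carrier, a tray fixed to the bench with walls 20 mm high; the four sockets stand 95 mm apart in a square, in any arrangement. Origin: centre of its underside, z up, x and y along the carrier's walls; a jar stands 3 mm above the origin. Rim 12 mm high, 3 mm thick.
- socket_square: square socket, 60 x 60 mm inside, for the square bottle, which must stand square in it. Grey, fixed in the 205 mm square metal carrier, a tray fixed to the bench with walls 20 mm high; the four sockets stand 95 mm apart in a square, in any arrangement. Origin: centre of its underside, z up, x and y along the carrier's walls; a jar stands 3 mm above the origin. Rim 12 mm high, 3 mm thick.
- open_medium: look-alike that stays: medium jar without a cap, open and empty, white plastic, 42 mm diameter, narrower neck at the top 36 mm across, 63 mm high. Upright, loose. Origin: centre of its underside.
- open_large: look-alike that stays: large jar without a cap, open and empty, white plastic, 56 mm diameter, narrower neck at the top 50 mm across, 78 mm high. Upright, loose. Origin: centre of its underside.
Mind the look-alikes: they are no part of the job. Leave any blue or green look-alike of the jar_small alone. Leave any yellow look-alike of the jar_square alone.

How it is judged:
By the outcome, as a careful person would: the job done as asked, in the order asked, and still so for the second after the job is handed in, with the robot touching nothing.
It also fails if it takes over 96 s, if anything falls off the work surface, if the arm or the gripper's body presses on something with over 40 N, if the wrist force passes 120 N, or if a joint passes its speed limit or range.

ROBOT

A 7-joint arm with a two-finger parallel gripper is mounted at the origin on the work surface. World frame = base frame: x ahead of the robot, y to its left, z up, the work surface at z = 0. Lengths are in m, angles in rad, forces in N, time in s.
With the tool pointing down it reaches from about 0.35 to 0.9 m from the base axis. Payload 8.1 kg.
Tool frame: the origin (TCP) lies between the finger pads, 19 mm behind the fingertips; this is the grasp point; z points along the fingers, y is the line along which they close (so a half turn about z gives the same grasp; the last joint's range is limited). The gripper opens to 92 mm and grips with 3 to 60 N. Pads are 19 mm wide; open, the fingers measure 130 mm over their backs; the gripper's body (75 mm by 190 mm) begins 47 mm behind the grasp point.
Start: joints at [-1.3, 0.434, 0.025, 1.573, -0.012, 1.134, -0.075], TCP at [0.228, 0.582, 0.246] pointing down, gripper open.
Joint ranges: [-2.62, 2.62], [-0.44, 2.09], [-1.27, 1.32], [0.08, 2.57], [-1.32, 4.46], [0.12, 2], [-2.74, 2.74]. Speed limits (rad/s): [2.22, 2.22, 3.01, 3.01, 3.14, 3.14, 3.14].

INTERFACE

Orientations are given as a rotation vector (axis times angle).
In Python, from cell import arm gives the robot as it stands.
- The arm moves only by the tool carry_out, never from a script. Its arguments are lists of equal length, an entry for each row: "claw": the finger opening in cm, from 0 to 9.18; "delta_pos": the shift along the tool's x, y, z in cm, a list of three; "angular": the turn, a rotation vector about the tool's x, y, z in rad, a list of three. In form: {"claw": [claw, ...], "delta_pos": [[dx, dy, dz], ...], "angular": [[ax, ay, az], ...]}. A call has 1 to 20 rows; each row shifts and turns the commanded pose from where the row before left it, along the tool's axes as they then stand; what a row does not reach is not made up. A row lasts 1/10 s, in which the tool goes at most 50 mm and 8.59 degrees, less where a joint would pass 70% of its speed; a pose out of reach is approached as far as the arm can. A call with a gripper value outside its range is refused whole. The fingers move at their own pace and stop on an object; "force" is the grip in N (left out, the last holds). Time passes only in rows, so rows that do not move let the fingers close. It gives the time, the measured TCP pose, the force, the opening and the grip force at its end, in the units of the state.
- arm.observe(): the state, without advancing time (a new reading comes with each control period).
- arm.get_image(name): name is "scene" or "top"; returns a dict with "frame" (384x512x3 uint8, red, green, blue), "mtx" (3x3 intrinsics, pixels), "T" (4x4, takes a point from camera to world coordinates). Camera axes: x right, y down, z forward; pixel columns grow to the right and rows downward; lengths in m; the calibration is good to about 2 mm. A picture is of the moment at which its call begins. There is no depth.
- arm.sign_off(): hands the job in; it is judged then, once.
Trained networks look in a picture, given as the dict that the camera call returned (one of the last four; its "shot" number tells which), for a name from the list of things; names that differ only in an ending like _2 or _b are one class to them, and where a whole thing is asked for, a point or a joint stands for the part that bears it (a point fixed in the world has none). Each returns a list of dicts, best first, with "conf" (0 to 1); they miss things now and then, are a little off and sometimes report something else, mostly with a low value. They report only what shows in the picture. A call takes as long as a camera call. They do not tell look-alikes from the thing itself.
- arm.look_for(label, picture): "centre" ([column, row] as shares, 0 to 1, of the picture: columns of its width, rows of its height, amid what is visible of it).
- arm.trace(label, picture): "region" (384x512 bool, what is visible of it) and "centre" ([column, row] as shares, 0 to 1, of the picture: columns of its width, rows of its height, amid what is visible of it).
- arm.place_of(label, picture): "centre" ([column, row] as shares, 0 to 1, of the picture: columns of its width, rows of its height: a listed point, or the origin of a listed thing).
The state is a dict: "clock": time; "joints": joint angles; "dq": joint speeds; "joint_efforts": joint torques, N m; "position": TCP position; "ee_rot": TCP orientation; "force": force on the tool from outside, world axes, zero at the start; "ft_torque": the same for the moment, N m; "width": opening from 0.0 (shut) to 1.0 (fully open); "gripper_force": force on a finger pad.
Only numpy, scipy, OpenCV 4.12 (cv2) and the standard library are available. Lean on these libraries where they do the work, as an engineer would, in place of code of your own. Each camera call takes 0.05 s, during which the arm holds its last target. There are 200 camera calls.

## Working session

There is one attempt and no reset: what is moved stays moved. The work goes in short steps, Python scripts to look and compute and a tool call to move; the robot and the scene stay as the last step left them, time stands still between calls to the robot, and variables do not carry over. Pictures are saved under pics/ and viewed, at most 14 in all, crops included, and the job is handed in when it is done.

Besides the shell and the picture viewer there is one more tool, called after "Emit:" as name(argument=value, ...) on one line, values as JSON. carry_out: Moves the arm, as the interface text tells. Its arguments: {"type":"object","properties":{"claw":{"type":"array","items":{"type":"number"}},"delta_pos":{"type":"array","items":{"type":"array","items":{"type":"number"}}},"angular":{"type":"array","items":{"type":"array","items":{"type":"number"}}},"force":{"type":"number"}},"required":["claw","delta_pos","angular"]}

```bash
mkdir -p pics; ls
cat > h.py <<'E'
import numpy as np, cv2
from cell import arm
def ray(p,uv):
    K,T=p["mtx"],p["T"]
    d=T[:3,:3]@np.linalg.solve(K,[uv[0],uv[1],1.]); return T[:3,3],d/np.linalg.norm(d)
def onz(p,uv,z):
    o,d=ray(p,uv); return (o+d*(z-o[2])/d[2])
def px(c): return np.array([c[0]*512,c[1]*384])
def proj(p,X):
    T=np.linalg.inv(p["T"]); c=T[:3,:3]@X+T[:3,3]; u=p["mtx"]@c; return u[:2]/u[2]
def save(p,n): cv2.imwrite(f"pics/{n}.png",cv2.cvtColor(p["frame"],cv2.COLOR_RGB2BGR))
E
python3 - <<'E'
from h import *
np.set_printoptions(precision=4,suppress=True)
s=arm.observe(); print({k:np.round(v,3) for k,v in s.items()})
for n in ("top","scene"):
    p=arm.get_image(n); save(p,n+"0"); print(n,p["T"][:3].round(3).tolist(),p["mtx"][0,0])
    for l in "jar_small jar_medium jar_large jar_square open_medium open_large socket_small socket_medium socket_large socket_square".split():
        for r in arm.place_of(l,p)[:5]:
            if r["conf"]>.2: u=px(r["centre"]); print(n,l,round(r["conf"],2),u.round(1),onz(p,u,0)[:2].round(4))
E
```

```text
pics
{'clock': np.float64(0.0), 'joints': array([-1.3  ,  0.435,  0.025,  1.574, -0.012,  1.134, -0.075]), 'dq': array([ 0.001, -0.   ,  0.001,  0.001,  0.   ,  0.001, -0.001]), 'joint_efforts': array([ -0.001, -66.783,   0.985, -31.447,  -0.061,   0.043,   0.   ]), 'position': array([0.228, 0.581, 0.245]), 'ee_rot': array([-0.584, -3.087,  0.002]), 'force': array([-0.333,  0.394,  0.087]), 'ft_torque': array([-0.038,  0.015, -0.008]), 'gripper_force': np.float64(0.0), 'width': np.float64(1.0)}
top [[-0.137, -0.971, 0.198, 0.334], [-0.991, 0.135, -0.026, 0.008], [-0.001, -0.199, -0.98, 0.941]] 363.2264269050722
top jar_small 0.56 [169.1 274.8] [0.3425 0.2337]
top jar_small 0.47 [191.7 224.8] [0.4606 0.1643]
top jar_small 0.45 [169.4 244.2] [0.4188 0.226 ]
top jar_medium 0.54 [ 98.9 217.3] [0.5133 0.4019]
top jar_medium 0.47 [223.8 180.8] [0.5656 0.0678]
top jar_medium 0.22 [261.4 180.2] [ 0.5534 -0.0314]
top jar_large 0.58 [353.7 224. ] [ 0.4049 -0.2524]
top jar_square 0.78 [119.4 178.9] [0.609  0.3427]
top jar_square 0.71 [157.6 189.3] [0.5667 0.2442]
top open_medium 0.88 [398.6 183
[... 450 characters left out ...]
 0.1596]
scene jar_small 0.7 [323.8 231.8] [0.4178 0.2203]
scene jar_small 0.61 [342.6 224.8] [0.3522 0.2276]
scene jar_small 0.46 [192.4 170.7] [ 0.5942 -0.2656]
scene jar_medium 0.9 [345.5 287. ] [0.5045 0.3954]
scene jar_large 0.62 [243.  156.6] [ 0.3957 -0.2498]
scene jar_square 0.64 [285.3 257.7] [0.569  0.2402]
scene jar_square 0.61 [297.2 286.6] [0.6015 0.3311]
scene open_medium 0.71 [202.7 148.5] [ 0.4942 -0.3841]
scene open_large 0.66 [195.4 170.7] [ 0.5854 -0.26  ]
scene socket_small 0.48 [219.3 227.3] [0.6569 0.043 ]
scene socket_medium 0.6 [250.3 213.7] [0.5497 0.0406]
scene socket_large 0.77 [207.9 208.8] [ 0.6457 -0.049 ]
scene socket_square 0.87 [234.8 198. ] [ 0.5494 -0.0508]
```

View pics/top0.png

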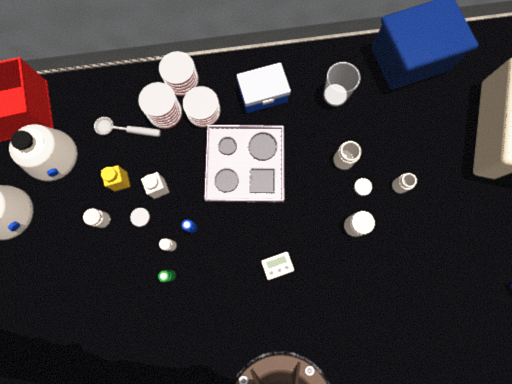

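View pics/scene0.png

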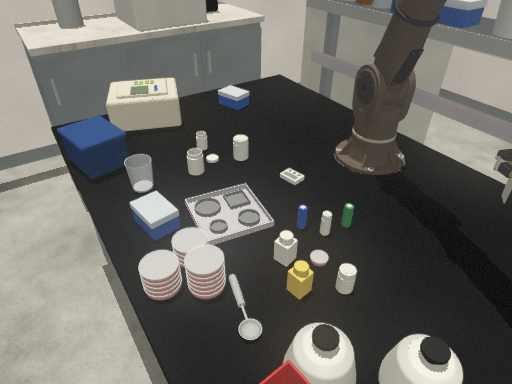

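The top view shows the carrier centred at about (245,163), with sockets small (228,147), large (262,147), medium (227,181) and square (262,181). The targets are white: small jar (168,244), medium (97,217), large (360,224) and square bottle (155,186). The blue, green and yellow copies sit close to them, and the open jars are at (348,155) and (404,183). The scene view agrees. Next I'll fit silhouettes in both views.

```bash
cat >> h.py <<'E'
from scipy.optimize import minimize
def circ(r,z,n=40):
    a=np.linspace(0,2*np.pi,n,endpoint=False); return np.c_[r*np.cos(a),r*np.sin(a),z+0*a]
def sq(h,z): return np.array([[i*h,j*h,z] for i in(-1,1) for j in(-1,1)])
def model(l):
    if l=="jar_square": return [np.r_[sq(.022,0),sq(.022,.066)],np.r_[circ(.017,.066),circ(.017,.085)]]
    r,h={"jar_small":(.014,.07),"jar_medium":(.021,.065),"jar_large":(.028,.08)}[l]
    return [np.r_[circ(r,0),circ(r,h-.014)],np.r_[circ(r-.0015,h-.014),circ(r-.0015,h)]]
S=8
def render(p,parts,x):
    c,s=np.cos(x[2]),np.sin(x[2]); R=np.array([[c,-s,0],[s,c,0],[0,0,1]]); m=np.zeros((384,512),np.uint8)
    for q in parts:
        uv=np.array([proj(p,R@v+[x[0],x[1],0]) for v in q])
        h=cv2.convexHull((uv*256).round().astype(np.int32).reshape(-1,1,2)); cv2.fillConvexPoly(m,h,255,cv2.LINE_AA,8)
    return m/255.
def fit(views,parts,x0,yaw=False):
    def f(v):
        x=[x0[0]+v[0]*.01,x0[1]+v[1]*.01,x0[2]+(v[2]*.2 if yaw else 0)]; e=0
        for p,m in views:
            r=render(p,parts,x); e+=1-np.minimum(r,m).sum()/np.maximum(r,m).sum()
        return e/len(views)
    n=3 if yaw else 2
    b=minimize(f,np.zeros(n),method="Nelder-Mead",options=dict(initial_simplex=np.r_[np.zeros((1,n)),np.eye(n)],xatol=.01,fatol=1e-4))
    v=b.x; return np.array([x0[0]+v[0]*.01,x0[1]+v[1]*.01,x0[2]+(v[2]*.2 if yaw else 0)]),b.fun
def white(p,parts,x,pad=13):
    "bright connected blob around the model"
    f=p["frame"].astype(int); w=((f.min(2)>60)).astype(np.uint8)
    r=(render(p,parts,x)>.5).astype(np.uint8)
    roi=cv2.dilate(r,np.ones((pad,pad)))
    n,lab=cv2.connectedComponents(w*roi); k=np.bincount(lab[(r>0)&(lab>0)]).argmax()
    return (lab==k).astype(float)
E
python3 - <<'E'
from h import *
P={n:arm.get_image(n) for n in("top","scene")}
G={"jar_small":(.418,.222),"jar_medium":(.508,.398),"jar_large":(.40,-.251),"jar_square":(.567,.242)}
for l,g in G.items():
    yaw=l=="jar_square"
    ys=[0,.4,.8,1.2] if yaw else [0]
    out={}
    for nm,vs in(("top",["top"]),("scene",["scene"]),("both",["top","scene"])):
        V=[(P[n],white(P[n],model(l),(*g,0))) for n in vs]
        if l=="jar_small":print([int(v[1].sum()) for v in V])
        x,e=min((fit(V,model(l),(*g,y),yaw) for y in ys),key=lambda t:t[1]); print(l,nm,x.round(4),round(e,3))
# carrier
tray=[np.r_[sq(.1025,0),sq(.1025,.02)]]
for nm in P:
    p=P[nm]; f=p["frame"].astype(int); g=(.605,.0,.15)
    x0=g; m=(render(p,tray,g)>.5).astype(np.uint8); w=(f.min(2)>45).astype(np.uint8)*cv2.dilate(m,np.ones((13,13)))
    w=cv2.morphologyEx(w,cv2.MORPH_CLOSE,np.ones((5,5))); n,lab,st,_=cv2.connectedComponentsWithStats(w); k=1+st[1:,4].argmax()
    c,_=cv2.findContours((lab==k).astype(np.uint8),0,1); M=np.zeros((384,512),np.uint8); cv2.fillPoly(M,[cv2.convexHull(np.vstack(c))],1)
    x,e=min((fit([(p,M.astype(float))],tray,(.605,0,y),True) for y in(-.15,.15)),key=lambda t:t[1]); print("tray",nm,x.round(4),round(e,3))
    for l in "small medium large square".split():
        r=arm.trace("socket_"+l,p)[0]; ys,xs=np.nonzero(r["region"]); u=[xs.mean(),ys.mean()]; print(l,round(r["conf"],2),onz(p,u,.009)[:2].round(4),len(xs))
E
```

```text
[194]
jar_small top [0.4159 0.2238 0.    ] 0.089
[264]
jar_small scene [0.4172 0.2206 0.    ] 0.097
[194, 264]
jar_small both [0.4168 0.2223 0.    ] 0.129
jar_medium top [0.507  0.3952 0.    ] 0.061
jar_medium scene [0.5075 0.3924 0.    ] 0.066
jar_medium both [0.5072 0.3933 0.    ] 0.084
jar_large top [ 0.401  -0.2544  0.    ] 0.05
jar_large scene [ 0.4015 -0.2571  0.    ] 0.062
jar_large both [ 0.4015 -0.2552  0.    ] 0.064
jar_square top [0.5702 0.2417 1.8845] 0.079
jar_square scene [0.5707 0.2387 0.3655] 0.064
jar_square both [0.5707 0.2404 1.9265] 0.087
tray top [ 0.6054  0.0061 -0.1495] 0.031
small 0.85 [0.6612 0.0473] 264
medium 0.66 [0.5666 0.061 ] 490
large 0.69 [ 0.6455 -0.0467] 666
square 0.65 [ 0.5515 -0.034 ] 576
tray scene [0.6266 0.0307 0.168 ] 0.333
small 0.46 [0.6607 0.0437] 201
medium 0.51 [0.5677 0.059 ] 323
large 0.62 [0.3975 0.203 ] 215
square 0.64 [ 0.5533 -0.0342] 328
```

```bash
cat > plan.py <<'E'
import sys
from h import *
from scipy.spatial.transform import Rotation as Ro
x,y,z,phi=map(float,sys.argv[1:5]); s=arm.observe(); R=Ro.from_rotvec(s["ee_rot"]).as_matrix()
cur=np.degrees(np.arctan2(R[1,1],R[0,1])); d=R.T@(np.array([x,y,z])-s["position"])
w=np.radians(phi); T=np.c_[[np.sin(w),-np.cos(w),0],[np.cos(w),np.sin(w),0],[0,0,-1]]
def angle(T): return Ro.from_matrix(R.T@T).as_rotvec()
d2=T.T@(np.array([x,y,z])-s["position"])
print("pos",s["position"].round(4),"phi",cur.round(1),"t",s["clock"].round(2),"j",s["joints"].round(2),"w",s["width"].round(3))
print("move first cm",(d*100).round(2),"| after turn cm",(d2*100).round(2),"turn",angle(T).round(3))
E
python3 - <<'E'
from h import *
t=arm.get_image("top"); s=arm.get_image("scene")
for u,z in(((204,115),0),((201,105),.07)): print("stack top view",onz(t,u,z).round(3))
for u,z in(((190,258),0),((189,241),.05)): print("stack scene",onz(s,u,z).round(3))
for u in((75,158),(30,205)): print("bottle edge",onz(t,u,0).round(3))
E
python3 plan.py .417 .2223 .16 55
```

```text
stack top view [0.758 0.1   0.   ]
stack top view [0.755 0.098 0.07 ]
stack scene [0.778 0.106 0.   ]
stack scene [0.771 0.096 0.05 ]
bottle edge [0.683 0.458 0.   ]
bottle edge [0.571 0.58  0.   ]Traceback (most recent call last):
  File "plan.py", line 9, in <module>
    print("pos",s["position"].round(4),"phi",cur.round(1),"t",s["clock"].round(2),"j",s["joints"].round(2),"w",s["width"].round(3))
                                                              ^^^^^^^^^^^^^^^^
AttributeError: 'float' object has no attribute 'round'
```

```bash
sed -i 's/s\["clock"\].round(2)/round(s["clock"],2)/; s/s\["width"\].round(3)/round(float(s["width"]),3)/; s/s\["joints"\].round(2)/np.round(s["joints"],2)/; s/s\["position"\].round(4)/np.round(s["position"],4)/' plan.py; python3 plan.py .417 .2223 .16 55
```

```text
pos [0.2282 0.5818 0.2455] phi 68.6 t 1.7 j [-1.3   0.43  0.02  1.57 -0.01  1.13 -0.08] w 1.001Traceback (most recent call last):
  File "plan.py", line 10, in <module>
    print("move first cm",(d*100).round(2),"| after turn cm",(d2*100).round(2),"turn",angle(T).round(3))
                                                                                      ~~~~~^^^
  File "plan.py", line 7, in angle
    def angle(T): return Ro.from_matrix(R.T@T).as_rotvec()
                         ~~~~~~~~~~~~~~^^^^^^^
  File "scipy/spatial/transform/_rotation.pyx", line 1143, in scipy.spatial.transform._rotation.Rotation.from_matrix
ValueError: Non-positive determinant (left-handed or null coordinate frame) in rotation matrix 0: [[-9.72056814e-01 -2.34745712e-01 -2.76388578e-05]
 [-2.34745712e-01  9.72056814e-01 -1.72917657e-05]
 [-3.09257080e-05  1.03204753e-05  9.99999999e-01]].
```

```bash
sed -i 's/\[np.sin(w),-np.cos(w),0\]/[-np.sin(w),np.cos(w),0]/' plan.py; python3 plan.py .417 .2223 .16 55
```

```text
pos [0.2282 0.5818 0.2455] phi 68.6 t 1.7 j [-1.3   0.43  0.02  1.57 -0.01  1.13 -0.08] w 1.001
move first cm [-30.71 -26.58   8.55] | after turn cm [-36.09 -18.62   8.55] turn [ 0.    -0.     0.237]
```

Emit:
carry_out(claw=[5,5,5,5,5,5,5,5,5,5,5,5,5,5,5,5], delta_pos=[[-2.56,-2.215,0.7125],[-2.56,-2.215,0.7125],[-2.56,-2.215,0.7125],[-2.56,-2.215,0.7125],[-2.56,-2.215,0.7125],[-2.56,-2.215,0.7125],[-2.56,-2.215,0.7125],[-2.56,-2.215,0.7125],[-2.56,-2.215,0.7125],[-2.56,-2.215,0.7125],[-2.56,-2.215,0.7125],[-2.56,-2.215,0.7125],[0,0,0],[0,0,0],[0,0,0],[0,0,0]], angular=[[0,0,0],[0,0,0],[0,0,0],[0,0,0],[0,0,0],[0,0,0],[0,0,0],[0,0,0],[0,0,0],[0,0,0],[0,0,0],[0,0,0],[0,0,0.119],[0,0,0.118],[0,0,0],[0,0,0]], force=15)

```text
clock: 3.3
position: [0.4171, 0.2225, 0.1601]
ee_rot: [0.939, 2.998, 0.0]
force: [-0.1, 0.8, 0.0]
width: 0.548
gripper_force: 0.0
```

```bash
python3 plan.py .417 .2223 .045 55
```

```text
pos [0.4171 0.2225 0.1601] phi 55.2 t 3.3 j [-0.75  0.29  0.19  2.05 -0.07  0.81  0.44] w 0.548
move first cm [ 0.   -0.03 11.51] | after turn cm [-0.   -0.02 11.51] turn [0.    0.    0.004]
```

Emit:
carry_out(claw=[5,5,5,5,5,5,5,2,2,2,2,2,2,2], delta_pos=[[0,0,2],[0,0,2],[0,0,2],[0,0,2],[0,0,2],[0,0,1.5],[0,0,0],[0,0,0],[0,0,0],[0,0,0],[0,0,0],[0,0,0],[0,0,0],[0,0,0]], angular=[[0,0,0],[0,0,0],[0,0,0],[0,0,0],[0,0,0],[0,0,0],[0,0,0],[0,0,0],[0,0,0],[0,0,0],[0,0,0],[0,0,0],[0,0,0],[0,0,0]])

```text
clock: 4.7
position: [0.4176, 0.2225, 0.0457]
ee_rot: [0.944, 2.996, 0.002]
force: [-0.5, -0.3, 7.1]
width: 0.299
gripper_force: 15.0
```

```bash
python3 plan.py .66 .0452 .17 -50
```

```text
pos [0.4176 0.2225 0.0457] phi 55.0 t 4.7 j [-0.71  0.48  0.14  2.15 -0.13  0.52  0.49] w 0.299
move first cm [-30.03  -0.61 -12.42] | after turn cm [  7.17  29.17 -12.43] turn [ 1.000e-03 -1.000e-03  1.833e+00]
```

Emit:
carry_out(claw=[2,2,2,2,2,2,2,2,2,2,2,2,2,2,2,2,2], delta_pos=[[0,0,-1],[0,0,-2],[0,0,-2],[0,0,-2],[0,0,-2],[0,0,-2],[0,0,-1.43],[0,0,0],[0,0,0],[0,0,0],[0,0,0],[0,0,0],[0,0,0],[0,0,0],[0,0,0],[0,0,0],[0,0,0]], angular=[[0,0,0],[0,0,0],[0,0,0],[0,0,0.14],[0,0,0.141],[0,0,0.141],[0,0,0.141],[0,0,0.141],[0,0,0.141],[0,0,0.141],[0,0,0.141],[0,0,0.141],[0,0,0.141],[0,0,0.141],[0,0,0.141],[0,0,0.141],[0,0,0]])

```text
clock: 6.4
position: [0.4168, 0.2223, 0.1698]
ee_rot: [-2.953, -1.072, 0.0]
force: [0.4, -0.6, 0.2]
width: 0.303
gripper_force: 15.0
```

```bash
python3 plan.py .66 .0452 .17 -50
```

```text
pos [0.4168 0.2223 0.1698] phi -50.1 t 6.4 j [-1.11  0.31  0.64  2.07 -0.24  0.84 -1.2 ] w 0.303
move first cm [ 7.29 29.18 -0.04] | after turn cm [ 7.250e+00  2.919e+01 -2.000e-02] turn [-0.     0.    -0.001]
```

Emit:
carry_out(claw=[2,2,2,2,2,2,2,2,2,2,2,2,2,2], delta_pos=[[0.32,1.3,0],[0.6,2.4,0],[0.73,2.92,0],[0.73,2.92,0],[0.73,2.92,0],[0.73,2.92,0],[0.73,2.92,0],[0.73,2.92,0],[0.73,2.92,0],[0.6,2.4,0],[0.4,1.66,0],[0.23,0.98,0],[0,0,0],[0,0,0]], angular=[[0,0,0],[0,0,0],[0,0,0],[0,0,0],[0,0,0],[0,0,0],[0,0,0],[0,0,0],[0,0,0],[0,0,0],[0,0,0],[0,0,0],[0,0,0],[0,0,0]])

```text
clock: 7.8
position: [0.6598, 0.0461, 0.1692]
ee_rot: [-2.95, -1.077, 0.001]
force: [-1.0, 0.1, -0.4]
width: 0.299
gripper_force: 15.0
```

```bash
python3 plan.py .66 .0452 .049 -50; python3 -c "
from h import *
p=arm.get_image('scene'); save(p,'s1')"
```

```text
pos [0.6598 0.0461 0.1692] phi -49.9 t 7.8 j [-0.53  0.61  0.6   1.6  -0.39  1.05 -0.69] w 0.299
move first cm [-0.04  0.1  12.02] | after turn cm [-0.04  0.09 12.02] turn [-0.001  0.     0.002]
```

View pics/s1.png

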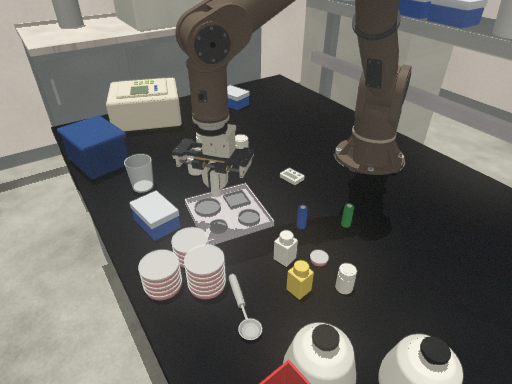

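The jar is held over the small socket at about (218,228), and the blue and green copies haven't been touched.

Emit:
carry_out(claw=[2,2,2,2,2,2,2,2,2,2,2], delta_pos=[[-0.04,0.1,1],[0,0,2],[0,0,2],[0,0,2],[0,0,2],[0,0,1.3],[0,0,0.8],[0,0,0.3],[0,0,0.2],[0,0,0],[0,0,0]], angular=[[0,0,0],[0,0,0],[0,0,0],[0,0,0],[0,0,0],[0,0,0],[0,0,0],[0,0,0],[0,0,0],[0,0,0],[0,0,0]])

```text
clock: 8.95
position: [0.6612, 0.0445, 0.054]
ee_rot: [2.952, 1.075, 0.002]
force: [0.2, 0.3, -0.1]
width: 0.3
gripper_force: 15.0
```

Emit:
carry_out(claw=[2,2,2,2,2,2], delta_pos=[[0,0,0.1],[0,0,0.1],[0,0,0.1],[0,0,0.1],[0,0,0.1],[0,0,0]], angular=[[0,0,0],[0,0,0],[0,0,0],[0,0,0],[0,0,0],[0,0,0]])

```text
clock: 9.55
position: [0.6619, 0.0451, 0.0508]
ee_rot: [-2.951, -1.076, -0.005]
force: [-4.7, 2.9, 17.6]
width: 0.303
gripper_force: 15.0
```

Contact came at TCP z≈0.051. That is the socket floor, since the rim would have stopped it near 0.058. I'll ease off slightly and release.

Emit:
carry_out(claw=[2,4,4.2,4.2,4.2,4.2,4.2,4.2,4.2,4.2,4.2,4.2,4.2], delta_pos=[[0,0,-0.13],[0,0,0],[0,0,0],[0,0,0],[0,0,-0.5],[0,0,-1.5],[0,0,-2],[0,0,-3],[0,0,-3],[0,0,-3],[0,0,-2.5],[0,0,-1],[0,0,0]], angular=[[0,0,0],[0,0,0],[0,0,0],[0,0,0],[0,0,0],[0,0,0],[0,0,0],[0,0,0],[0,0,0],[0,0,0],[0,0,0],[0,0,0],[0,0,0]])

```text
clock: 10.85
position: [0.6616, 0.0443, 0.2166]
ee_rot: [2.951, 1.075, 0.005]
force: [0.6, 0.4, 0.1]
width: 0.456
gripper_force: 0.0
```

```bash
python3 plan.py .5072 .3935 .21 0;  python3 -c "
from h import *
p=arm.get_image('scene'); save(p,'s2')
p=arm.get_image('top'); cv2.imwrite('pics/t2.png',cv2.resize(cv2.cvtColor(p['frame'][100:230,60:420],cv2.COLOR_RGB2BGR),None,fx=2,fy=2))"
```

```text
pos [0.6616 0.0443 0.2166] phi -50.0 t 10.85 j [-0.54  0.57  0.63  1.55 -0.36  1.14 -0.71] w 0.456
move first cm [ 10.64 -36.67   0.63] | after turn cm [ 34.92 -15.44   0.66] turn [ 0.003 -0.002 -0.872]
```

View pics/s2.png

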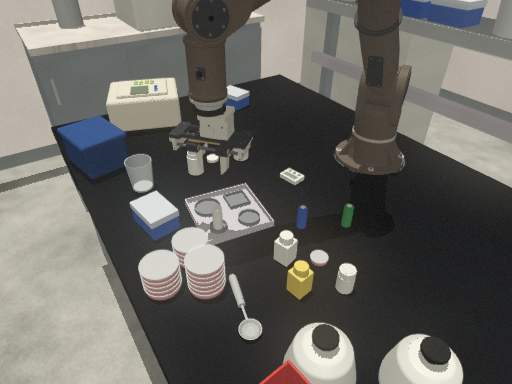

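The small jar stands in its socket at (218,219). Next is the medium jar.

Emit:
carry_out(claw=[6.5,6.5,6.5,6.5,6.5,6.5,6.5,6.5,6.5,6.5,6.5,6.5,6.5,6.5,6.5,6.5,6.5,6.5,6.5], delta_pos=[[0.44,-1.67,0],[1.0,-3.5,0],[1.0,-3.5,0],[1.0,-3.5,0],[1.0,-3.5,0],[1.0,-3.5,0],[1.0,-3.5,0],[1.0,-3.5,0],[1.0,-3.5,0],[1.0,-3.5,0],[1.0,-3.5,0],[0.2,0,0.6],[0,0,0],[0,0,0],[0,0,0],[0,0,0],[0,0,0],[0,0,0],[0,0,0]], angular=[[0,0,0],[0,0,0],[0,0,0],[0,0,0],[0,0,0],[0,0,0],[0,0,0],[0,0,0],[0,0,0],[0,0,0],[0,0,0],[0,0,0],[0,0,-0.146],[0,0,-0.146],[0,0,-0.145],[0,0,-0.145],[0,0,-0.145],[0,0,-0.145],[0,0,0]])

```text
clock: 12.85
position: [0.506, 0.3927, 0.2071]
ee_rot: [-2.219, -2.223, 0.004]
force: [-0.2, 0.4, 0.2]
width: 0.708
gripper_force: 0.0
```

```bash
python3 plan.py .5072 .3935 .045 0
```

```text
pos [0.506  0.3927 0.2071] phi 0.1 t 12.85 j [-1.    0.51  0.38  1.6  -0.21  1.08 -0.56] w 0.708
move first cm [ 0.1   0.16 16.21] | after turn cm [ 0.08  0.12 16.21] turn [-0.002  0.002  0.002]
```

Emit:
carry_out(claw=[6.5,6.5,6.5,6.5,6.5,6.5,6.5,6.5,3.5,3.5,3.5,3.5,3.5,3.5], delta_pos=[[0.08,0.12,2.5],[0,0,2.5],[0,0,2.5],[0,0,2.5],[0,0,2.5],[0,0,2.2],[0,0,1.5],[0,0,0],[0,0,0],[0,0,0],[0,0,0],[0,0,0],[0,0,0],[0,0,0]], angular=[[-0.002,0.002,0],[0,0,0],[0,0,0],[0,0,0],[0,0,0],[0,0,0],[0,0,0],[0,0,0],[0,0,0],[0,0,0],[0,0,0],[0,0,0],[0,0,0],[0,0,0]])

```text
clock: 14.25
position: [0.5084, 0.3952, 0.0477]
ee_rot: [-2.222, -2.221, -0.007]
force: [-1.4, -1.1, 6.7]
width: 0.456
gripper_force: 15.0
```

```bash
python3 plan.py .566 .0594 .17 0
```

```text
pos [0.5084 0.3952 0.0477] phi -0.0 t 14.25 j [-0.95  0.69  0.32  1.73 -0.29  0.76 -0.49] w 0.456
move first cm [-33.53   5.81 -12.32] | after turn cm [-33.58   5.76 -12.23] turn [ 0.003 -0.003 -0.   ]
```

Emit:
carry_out(claw=[3.5,3.5,3.5,3.5,3.5,3.5,3.5,3.5,3.5,3.5,3.5,3.5,3.5,3.5,3.5,3.5,3.5,3.5,3.5], delta_pos=[[0,0,-1],[0,0,-2],[0,0,-2.3],[0,0,-2.5],[0,0,-2.5],[-0.5,0.05,-1.5],[-1.5,0.25,-0.4],[-2.5,0.45,0],[-3,0.55,0],[-3,0.55,0],[-3,0.55,0],[-3,0.55,0],[-3,0.55,0],[-3,0.55,0],[-3,0.55,0],[-3,0.5,0],[-2.5,0.45,0],[-1.5,0.25,0],[0,0,0]], angular=[[0,0,0],[0,0,0],[0,0,0],[0,0,0],[0,0,0],[0,0,0],[0,0,0],[0,0,0],[0,0,0],[0,0,0],[0,0,0],[0,0,0],[0,0,0],[0,0,0],[0,0,0],[0,0,0],[0,0,0],[0,0,0],[0,0,0]])

```text
clock: 16.15
position: [0.5651, 0.066, 0.1676]
ee_rot: [2.226, 2.216, 0.002]
force: [0.3, 0.3, -1.4]
width: 0.449
gripper_force: 15.0
```

```bash
python3 plan.py .566 .0594 .053 0
```

```text
pos [0.5651 0.066  0.1676] phi -0.3 t 16.15 j [-0.51  0.44  0.42  1.83 -0.22  0.91 -0.  ] w 0.449
move first cm [-0.67  0.08 11.46] | after turn cm [-0.66  0.09 11.46] turn [ 0.001 -0.001 -0.005]
```

Emit:
carry_out(claw=[3.5,3.5,3.5,3.5,3.5,3.5,3.5,3.5,3.5,3.5], delta_pos=[[-0.7,0.09,1],[0,0,2],[0,0,2],[0,0,2],[0,0,2],[0,0,1.2],[0,0,0.5],[0,0,0.3],[0,0,0],[0,0,0]], angular=[[0,0,0],[0,0,0],[0,0,0],[0,0,0],[0,0,0],[0,0,0],[0,0,0],[0,0,0],[0,0,0],[0,0,0]])

```text
clock: 17.15
position: [0.5672, 0.0628, 0.0587]
ee_rot: [2.221, 2.221, 0.006]
force: [0.7, 0.0, -0.7]
width: 0.453
gripper_force: 15.0
```

Emit:
carry_out(claw=[3.5,3.5,3.5,3.5,3.5,3.5], delta_pos=[[-0.3,-0.05,0],[0,0,0.1],[0,0,0.1],[0,0,0.1],[0,0,0.1],[0,0,0]], angular=[[0,0,0],[0,0,0],[0,0,0],[0,0,0],[0,0,0],[0,0,0]])

```text
clock: 17.75
position: [0.5662, 0.0598, 0.0546]
ee_rot: [-2.221, -2.221, -0.005]
force: [-2.7, -0.4, 7.4]
width: 0.453
gripper_force: 15.0
```

Emit:
carry_out(claw=[3.5,3.5,3.5], delta_pos=[[0,0,0.1],[0,0,0],[0,0,0]], angular=[[0,0,0],[0,0,0],[0,0,0]])

```text
clock: 18.05
position: [0.5662, 0.0598, 0.0542]
ee_rot: [-2.221, -2.221, -0.006]
force: [-5.4, 0.0, 13.7]
width: 0.453
gripper_force: 15.0
```

```bash
python3 -c "
from h import *
p=arm.get_image('scene'); cv2.imwrite('pics/s3.png',cv2.resize(cv2.cvtColor(p['frame'][130:260,150:310],cv2.COLOR_RGB2BGR),None,fx=4,fy=4,interpolation=cv2.INTER_CUBIC))"
```

```text
(no output)
```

View pics/s3.png

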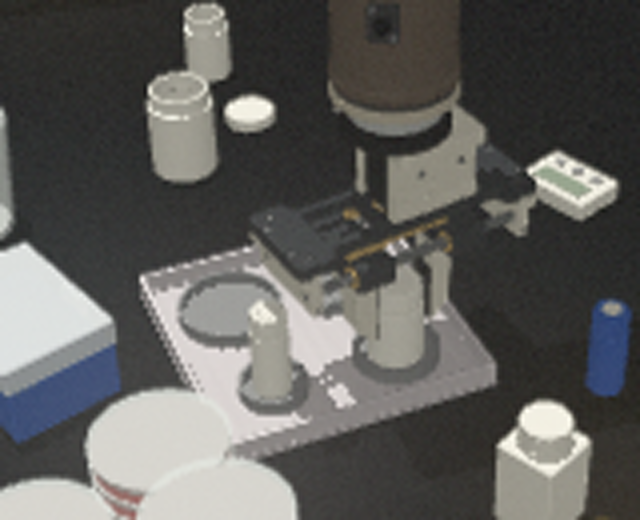

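The medium jar stands inside its socket ring (crop (397,355)), and the small jar is upright in its own at (270,380). I'll release the medium jar.

Emit:
carry_out(claw=[3.5,5.5,5.7,5.7,5.7,5.7,5.7,5.7,5.7,5.7,5.7,5.7,5.7], delta_pos=[[0,0,-0.12],[0,0,0],[0,0,0],[0,0,0],[0,0,-0.5],[0,0,-1.5],[0,0,-2],[0,0,-3],[0,0,-3],[0,0,-3],[0,0,-2.5],[0,0,-1],[0,0,0]], angular=[[0,0,0],[0,0,0],[0,0,0],[0,0,0],[0,0,0],[0,0,0],[0,0,0],[0,0,0],[0,0,0],[0,0,0],[0,0,0],[0,0,0],[0,0,0]])

```text
clock: 19.4
position: [0.5665, 0.0595, 0.2205]
ee_rot: [2.221, 2.22, 0.008]
force: [0.1, 0.6, -1.2]
width: 0.623
gripper_force: 0.0
```

```bash
python3 plan.py .4015 -.2558 .2 -45
```

```text
pos [0.5665 0.0595 0.2205] phi -0.0 t 19.4 j [-0.52  0.38  0.44  1.78 -0.19  1.02 -0.01] w 0.623
move first cm [-31.53 -16.51   1.89] | after turn cm [-33.96  10.62   2.05] turn [ 0.003 -0.004  0.785]
```

Emit:
carry_out(claw=[8,8,8,8,8,8,8,8,8,8,8,8,8,8], delta_pos=[[-1.53,-0.8,0],[-3,-1.57,0],[-3,-1.57,0.2],[-3,-1.57,0.2],[-3,-1.57,0.2],[-3,-1.57,0.2],[-3,-1.57,0.2],[-3,-1.57,0.2],[-3,-1.57,0.2],[-3,-1.57,0.2],[-3,-1.57,0.2],[0,0,0],[0,0,0],[0,0,0]], angular=[[0.003,-0.004,0],[0,0,0],[0,0,0],[0,0,0],[0,0,0],[0,0,0],[0,0,0],[0,0,0],[0,0,0],[0,0,0],[0,0,0],[0,0,0],[0,0,0],[0,0,0]])

```text
clock: 20.8
position: [0.4004, -0.2551, 0.2012]
ee_rot: [-2.22, -2.221, 0.004]
force: [0.3, 0.8, 0.3]
width: 0.873
gripper_force: 0.0
```

```bash
python3 plan.py .4015 -.2558 .045 0
python3 - <<'E'
from h import *
p=arm.get_image("scene")
m=model("jar_large"); x,e=fit([(p,white(p,m,(.4015,-.2558,0)))],m,(.4015,-.2558,0)); print(x,e)
E
```

```text
pos [ 0.4004 -0.2551  0.2012] phi 0.0 t 20.8 j [-0.01  0.25  0.57  2.02 -0.17  0.92  0.65] w 0.873
move first cm [-0.06  0.14 15.62] | after turn cm [-0.07  0.11 15.62] turn [-0.002  0.001  0.001]
[ 0.40144392 -0.25724732  0.        ] 0.06674240014540822
```

Emit:
carry_out(claw=[8,8,8,8,8,8,8,8,4.8,4.8,4.8,4.8,4.8,4.8], delta_pos=[[-0.05,0.12,2.5],[0,0,2.5],[0,0,2.5],[0,0,2.5],[0,0,2.5],[0,0,2],[0,0,1.1],[0,0,0],[0,0,0],[0,0,0],[0,0,0],[0,0,0],[0,0,0],[0,0,0]], angular=[[0,0,0],[0,0,0],[0,0,0],[0,0,0],[0,0,0],[0,0,0],[0,0,0],[0,0,0],[0,0,0],[0,0,0],[0,0,0],[0,0,0],[0,0,0],[0,0,0]], force=20)

```text
clock: 22.25
position: [0.4024, -0.2569, 0.0466]
ee_rot: [2.22, 2.22, -0.002]
force: [-0.2, 1.3, 7.6]
width: 0.609
gripper_force: 20.0
```

```bash
python3 plan.py .6458 -.0482 .175 0
```

```text
pos [ 0.4024 -0.2569  0.0466] phi -0.0 t 22.25 j [ 0.14  0.51  0.43  2.16 -0.39  0.55  0.85] w 0.609
move first cm [ 20.84  24.35 -12.87] | after turn cm [ 20.87  24.34 -12.84] turn [ 0.     0.002 -0.   ]
```

Emit:
carry_out(claw=[4.8,4.8,4.8,4.8,4.8,4.8,4.8,4.8,4.8,4.8,4.8,4.8,4.8,4.8,4.8,4.8,4.8,4.8,4.8,4.8], delta_pos=[[0,0,-1],[0,0,-2],[0,0,-2.5],[0,0,-2.5],[0,0,-2.5],[0,0,-1.6],[0.6,0.7,-0.7],[1.2,1.4,0],[1.8,2.1,0],[1.9,2.2,0],[1.9,2.2,0],[1.9,2.2,0],[1.9,2.2,0],[1.9,2.2,0],[1.9,2.2,0],[1.9,2.2,0],[1.7,2,0],[1.2,1.4,0],[0.8,0.9,0],[0.25,0.3,0]], angular=[[0,0,0],[0,0,0],[0,0,0],[0,0,0],[0,0,0],[0,0,0],[0,0,0],[0,0,0],[0,0,0],[0,0,0],[0,0,0],[0,0,0],[0,0,0],[0,0,0],[0,0,0],[0,0,0],[0,0,0],[0,0,0],[0,0,0],[0,0,0]])

```text
clock: 24.25
position: [0.6444, -0.0463, 0.1726]
ee_rot: [-2.219, -2.223, 0.004]
force: [0.4, -0.3, -1.0]
width: 0.608
gripper_force: 20.0
```

```bash
python3 plan.py .6458 -.0482 .058 0
```

```text
pos [ 0.6444 -0.0463  0.1726] phi 0.1 t 24.25 j [-0.33  0.56  0.49  1.63 -0.3   1.02  0.26] w 0.608
move first cm [-0.17  0.16 11.46] | after turn cm [-0.19  0.14 11.46] turn [-0.002  0.002  0.002]
```

Emit:
carry_out(claw=[4.8,4.8,4.8,4.8,4.8,4.8,4.8,4.8,4.8,4.8], delta_pos=[[-0.18,0.14,1],[0,0,2],[0,0,2],[0,0,2],[0,0,2],[0,0,1.4],[0,0,0.7],[0,0,0.3],[0,0,0],[0,0,0]], angular=[[0,0,0],[0,0,0],[0,0,0],[0,0,0],[0,0,0],[0,0,0],[0,0,0],[0,0,0],[0,0,0],[0,0,0]])

```text
clock: 25.25
position: [0.6458, -0.0502, 0.0601]
ee_rot: [2.22, 2.22, -0.002]
force: [0.1, 0.4, -1.4]
width: 0.609
gripper_force: 20.0
```

Emit:
carry_out(claw=[4.8,4.8,4.8,4.8,4.8,4.8,4.8], delta_pos=[[0.15,0,0.15],[0,0,0.15],[0,0,0.1],[0,0,0.1],[0,0,0.1],[0,0,0],[0,0,0]], angular=[[0,0,0],[0,0,0],[0,0,0],[0,0,0],[0,0,0],[0,0,0],[0,0,0]])

```text
clock: 25.95
position: [0.6453, -0.0485, 0.0538]
ee_rot: [2.221, 2.221, -0.003]
force: [-3.1, 1.3, 6.7]
width: 0.61
gripper_force: 20.0
```

Emit:
carry_out(claw=[4.8,6.8,7,7,7,7,7,7,7,7,7,7,7], delta_pos=[[0,0,0],[0,0,0],[0,0,0],[0,0,0],[0,0,-0.5],[0,0,-1.5],[0,0,-2],[0,0,-3],[0,0,-3],[0,0,-3],[0,0,-2.5],[0,0,-1],[0,0,0]], angular=[[0,0,0],[0,0,0],[0,0,0],[0,0,0],[0,0,0],[0,0,0],[0,0,0],[0,0,0],[0,0,0],[0,0,0],[0,0,0],[0,0,0],[0,0,0]])

```text
clock: 27.25
position: [0.6463, -0.0484, 0.2203]
ee_rot: [2.219, 2.219, 0.001]
force: [0.3, -0.2, -0.5]
width: 0.761
gripper_force: 0.0
```

```bash
python3 plan.py .5706 .2402 .2 20.8; python3 plan.py .5706 .2402 .2 -69.2; python3 -c "
from h import *
p=arm.get_image('scene'); cv2.imwrite('pics/s4.png',cv2.resize(cv2.cvtColor(p['frame'][130:310,150:350],cv2.COLOR_RGB2BGR),None,fx=3,fy=3,interpolation=cv2.INTER_CUBIC))
m=model('jar_square'); x,e=fit([(p,white(p,m,(.5706,.24,.36)))],m,(.5706,.24,.36),True); print(x,e)"
```

```text
pos [ 0.6463 -0.0484  0.2203] phi -0.0 t 27.25 j [-0.34  0.52  0.52  1.58 -0.28  1.11  0.24] w 0.761
move first cm [28.86 -7.57  1.96] | after turn cm [29.66  3.18  2.03] turn [ 0.002  0.002 -0.363]
pos [ 0.6463 -0.0484  0.2203] phi -0.0 t 27.25 j [-0.34  0.52  0.52  1.58 -0.28  1.11  0.24] w 0.761
move first cm [28.86 -7.57  1.96] | after turn cm [  3.18 -29.66   2.03] turn [0.003 0.    1.208]
[0.5706281  0.2386907  0.36224574] 0.06255934498700255
```

View pics/s4.png

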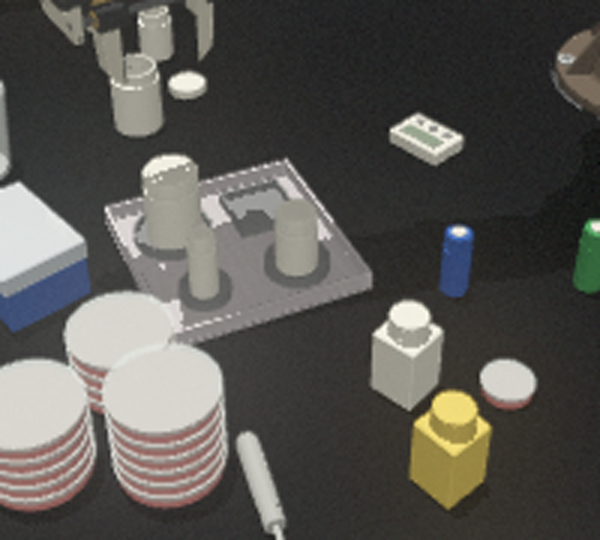

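All three round jars stand upright in their sockets, at crop (170,220), (203,265) and (297,240), and the open jars are undisturbed. The square bottle is last.

Emit:
carry_out(claw=[7,7,7,7,7,7,7,7,7,7,7,7,7,7,7], delta_pos=[[1.5,-0.4,0],[3,-0.8,0],[3,-0.8,0],[3,-0.8,0],[3,-0.8,0.3],[3,-0.8,0.3],[3,-0.8,0.3],[3,-0.8,0.3],[3,-0.8,0.4],[3.3,-0.8,0.4],[0,0,0],[0,0,0],[0,0,0],[0,0,0],[0,0,0]], angular=[[0.002,0.002,0],[0,0,0],[0,0,0],[0,0,0],[0,0,0],[0,0,0],[0,0,0],[0,0,0],[0,0,0],[0,0,0],[0,0,-0.121],[0,0,-0.121],[0,0,-0.121],[0,0,0],[0,0,0]])

```text
clock: 28.8
position: [0.5685, 0.2402, 0.1975]
ee_rot: [-1.786, -2.58, 0.005]
force: [-0.3, -0.4, 0.3]
width: 0.766
gripper_force: 0.0
```

```bash
python3 plan.py .5706 .24 .046 20.7
```

```text
pos [0.5685 0.2402 0.1975] phi 20.6 t 28.8 j [-0.75  0.48  0.39  1.67 -0.21  1.03  0.06] w 0.766
move first cm [-0.12  0.26 15.15] | after turn cm [-0.1   0.19 15.15] turn [-0.005 -0.001 -0.001]
```

Emit:
carry_out(claw=[7,7,7,7,7,7,7,7,3.7,3.7,3.7,3.7,3.7,3.7], delta_pos=[[-0.1,0.22,2],[0,0,2.5],[0,0,2.5],[0,0,2.5],[0,0,2.5],[0,0,2],[0,0,1.1],[0,0,0],[0,0,0],[0,0,0],[0,0,0],[0,0,0],[0,0,0],[0,0,0]], angular=[[-0.003,0,0],[0,0,0],[0,0,0],[0,0,0],[0,0,0],[0,0,0],[0,0,0],[0,0,0],[0,0,0],[0,0,0],[0,0,0],[0,0,0],[0,0,0],[0,0,0]])

```text
clock: 30.2
position: [0.5722, 0.24, 0.0484]
ee_rot: [-1.784, -2.585, -0.003]
force: [-1.2, -0.1, 5.9]
width: 0.495
gripper_force: 19.4
```

```bash
python3 plan.py .552 -.0345 .18 -8.6
```

```text
pos [0.5722 0.24   0.0484] phi 20.8 t 30.2 j [-0.69  0.66  0.32  1.79 -0.29  0.74  0.14] w 0.495
move first cm [-24.93 -11.61 -13.22] | after turn cm [-27.44   2.11 -13.16] turn [ 0.001 -0.002  0.513]
```

Emit:
carry_out(claw=[3.7,3.7,3.7,3.7,3.7,3.7,3.7,3.7,3.7,3.7,3.7,3.7,3.7], delta_pos=[[0,0,0],[0,0,0],[0,0,-1],[0,0,-2],[0,0,-2.5],[0,0,-2.5],[0,0,-2.5],[0,0,-2],[0,0,-0.8],[0,0,0],[0,0,0],[0,0,0],[0,0,0]], angular=[[0,0,0],[0,0,0],[0,0,0],[0,0,0],[0,0,0],[0,0,0],[0,0,0],[0,0,0.08],[0,0,0.11],[0,0,0.12],[0,0,0.12],[0,0,0.083],[0,0,0]])

```text
clock: 31.5
position: [0.5714, 0.2397, 0.1808]
ee_rot: [-2.382, -2.047, -0.0]
force: [0.3, -0.7, -1.1]
width: 0.488
gripper_force: 19.4
```

```bash
python3 plan.py .552 -.0345 .18 -8.6
```

```text
pos [0.5714 0.2397 0.1808] phi -8.7 t 31.5 j [-0.83  0.52  0.52  1.7  -0.3   1.01 -0.36] w 0.488
move first cm [-27.4    2.21   0.05] | after turn cm [-27.41   2.18   0.08] turn [-0.001 -0.001 -0.001]
```

Emit:
carry_out(claw=[3.7,3.7,3.7,3.7,3.7,3.7,3.7,3.7,3.7,3.7,3.7,3.7,3.7,3.7], delta_pos=[[-0.9,0.1,0],[-2,0.1,0],[-2.7,0.2,0],[-2.8,0.25,0],[-2.8,0.25,0],[-2.8,0.25,0],[-2.8,0.25,0],[-2.8,0.25,0],[-2.7,0.2,0],[-2.4,0.15,0],[-1.7,0.1,0],[-1,0.1,0],[0,0,0],[0,0,0]], angular=[[0,0,0],[0,0,0],[0,0,0],[0,0,0],[0,0,0],[0,0,0],[0,0,0],[0,0,0],[0,0,0],[0,0,0],[0,0,0],[0,0,0],[0,0,0],[0,0,0]])

```text
clock: 32.9
position: [0.5524, -0.0344, 0.1802]
ee_rot: [-2.381, -2.048, -0.001]
force: [-0.2, 0.8, -1.4]
width: 0.495
gripper_force: 19.4
```

```bash
python3 plan.py .552 -.0345 .06 -8.6; python3 -c "
from h import *
p=arm.get_image('scene'); cv2.imwrite('pics/s5.png',cv2.resize(cv2.cvtColor(p['frame'][110:260,150:310],cv2.COLOR_RGB2BGR),None,fx=4,fy=4,interpolation=cv2.INTER_CUBIC))"
```

```text
pos [ 0.5524 -0.0344  0.1802] phi -8.6 t 32.9 j [-0.44  0.42  0.56  1.86 -0.27  0.94  0.09] w 0.495
move first cm [-0.04 -0.03 12.02] | after turn cm [-0.02 -0.04 12.02] turn [-0.    -0.002  0.   ]
```

View pics/s5.png

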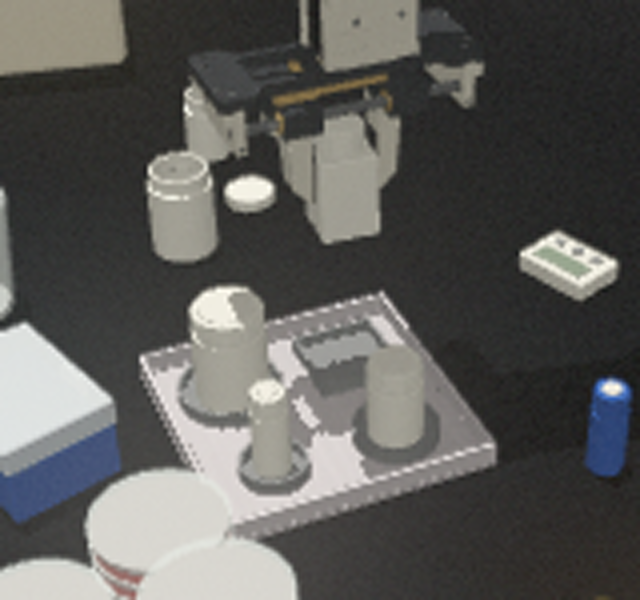

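The bottle is held upright at crop (343,190), parallel to the tray and above the square socket. I'll lower it now.

Emit:
carry_out(claw=[3.7,3.7,3.7,3.7,3.7,3.7,3.7,3.7,3.7,3.7], delta_pos=[[0,0,1],[0,0,2],[0,0,2],[0,0,2],[0,0,2],[0,0,1.6],[0,0,0.9],[0,0,0.4],[0,0,0],[0,0,0]], angular=[[0,0,0],[0,0,0],[0,0,0],[0,0,0],[0,0,0],[0,0,0],[0,0,0],[0,0,0],[0,0,0],[0,0,0]])

```text
clock: 33.95
position: [0.553, -0.0344, 0.0617]
ee_rot: [-2.381, -2.049, -0.002]
force: [-0.5, -0.7, -1.8]
width: 0.489
gripper_force: 19.4
```

```bash
python3 plan.py .552 -.0345 .053 -8.6
```

```text
pos [ 0.553  -0.0344  0.0617] phi -8.6 t 33.95 j [-0.36  0.58  0.46  1.96 -0.39  0.69  0.2 ] w 0.489
move first cm [-0.03 -0.1   0.87] | after turn cm [-0.02 -0.1   0.87] turn [ 0.001 -0.001  0.   ]
```

Emit:
carry_out(claw=[3.7,3.7,3.7,3.7,3.7,3.7,3.7,3.7], delta_pos=[[0,-0.08,0.15],[0,0,0.15],[0,0,0.1],[0,0,0.1],[0,0,0.1],[0,0,0.1],[0,0,0],[0,0,0]], angular=[[0,0,0],[0,0,0],[0,0,0],[0,0,0],[0,0,0],[0,0,0],[0,0,0],[0,0,0]])

```text
clock: 34.75
position: [0.5517, -0.0344, 0.0552]
ee_rot: [-2.381, -2.047, -0.002]
force: [-5.9, 1.4, 13.9]
width: 0.489
gripper_force: 19.6
```

Emit:
carry_out(claw=[3.7,5.4,5.8,5.8,5.8,5.8,5.8,5.8,5.8,5.8,5.8,5.8,5.8], delta_pos=[[0,0,-0.1],[0,0,0],[0,0,0],[0,0,0],[0,0,-0.5],[0,0,-1.5],[0,0,-2],[0,0,-3],[0,0,-3],[0,0,-3],[0,0,-2.5],[0,0,-1],[0,0,0]], angular=[[0,0,0],[0,0,0],[0,0,0],[0,0,0],[0,0,0],[0,0,0],[0,0,0],[0,0,0],[0,0,0],[0,0,0],[0,0,0],[0,0,0],[0,0,0]])

```text
clock: 36.05
position: [0.5524, -0.0345, 0.2214]
ee_rot: [2.381, 2.049, 0.004]
force: [0.1, -0.2, -0.7]
width: 0.632
gripper_force: 0.0
```

```bash
python3 -c "
from h import *
p=arm.get_image('scene'); cv2.imwrite('pics/s6.png',cv2.resize(cv2.cvtColor(p['frame'][110:310,150:360],cv2.COLOR_RGB2BGR),None,fx=3,fy=3,interpolation=cv2.INTER_CUBIC)); p=arm.get_image('top');save(p,'t6')"
```

```text
(no output)
```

View pics/s6.png

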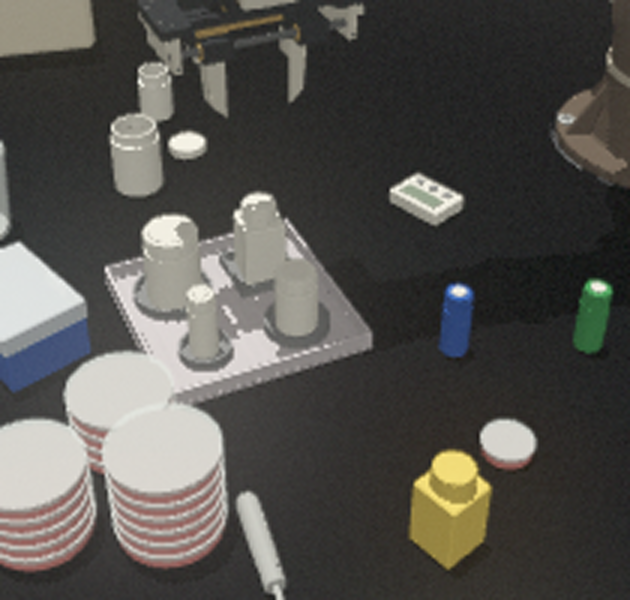

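All four jars stand upright in their own sockets, with the square bottle at crop (258,250) sitting square. The open jars and the coloured copies are where they were, and the gripper is clear.

```bash
python3 -c "
from cell import arm
print(arm.sign_off())"
```

```text
the job is handed in; nothing more can be done
None
```

The job is handed in at about 36 s of the 96 s limit: the final picture shows all four closed jars upright in their matching sockets and the open jars and coloured look-alikes where they were.

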